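# Spot a brass bracket blank with the spring centre punch

## Robot

A 6-joint arm with a two-finger parallel gripper is mounted at the origin on the work surface. World frame = base frame: x ahead of the robot, y to its left, z up, the work surface at z = 0. Lengths are in m, angles in rad, forces in N, time in s.
With the tool pointing down it reaches from about 0.4 to 0.825 m from the base axis. Payload 7 kg.
Tool frame: the origin (TCP) lies on the centre line of the jaws, within the pads' length; the fingertips stand manip.tip_extent ahead of it and the grasp point (between the pads) lies 6 mm ahead of it (manip.tip_extent is the distance from the TCP to the fingertips, in m); z points along the fingers, y is the line along which they close (so a half turn about z gives the same grasp; the last joint's range is limited). The gripper opens to 88 mm and grips with 3 to 60 N. Pads are 19 mm wide; open, the fingers measure 130 mm over their backs; the gripper's body (78 mm by 193 mm) begins 47 mm behind the grasp point.
Start: joints at [1.502, 0.359, 0.012, 0, -1.224, -0.288], TCP at [0.236, 0.632, 0.252] pointing down, gripper open.
Joint ranges: [-3.07, 3.07], [-1.43, 2.12], [-1.02, 1.25], [-3.03, 1.67], [-3.05, -0], [-3.03, 3.03]. Speed limits (rad/s): [2.39, 2.39, 3.01, 3.14, 3.14, 3.14].

## Interface

Orientations are given as a unit quaternion [x, y, z, w].
In Python, from rig import manip, camrig, probe_bus, job_done gives the robot as it stands (manip), with the cameras (camrig), the job as plain functions and the readings (probe_bus).
- The arm moves only by the shell command python3 drive.py 'ROWS'. ROWS is a JSON object whose key "steps" holds a list of rows, 1 to 5 of them, each of 7 numbers: a rotation vector rx, ry, rz in normalised numbers (1 is 4 rad), then dx, dy, dz in a scale on which 1.0 is 0.5 m, then the finger opening in m; each row shifts and turns the commanded pose from where the row before left it, along the tool's axes as they then stand; what a row does not reach is not made up. A row lasts 1/8 s, in which the tool goes at most 0.0625 m and 0.188 rad, less where a joint would pass 70% of its speed; a pose out of reach is approached as far as the arm can. The fingers move at their own pace and stop on an object; the grip force is fixed at half the most. Time passes only in rows, so rows that do not move let the fingers close. It prints the time, the measured TCP pose, the force, the opening and the grip force at its end. No shift or turn number may pass 1 either way. Input that does not fit is refused with a message, and nothing moves.
- probe_bus.state(): the state, without advancing time (a new reading comes with each control period).
- camrig.grab_frame(name): name is "scene" or "side" or "wrist"; returns the picture (400x640x3 uint8, red, green, blue); there is no depth.
- camrig.get_calibration(name): a dict with "camera_matrix" (3x3 intrinsics, pixels), "k1" (the pictures are not rectified: a ray, as slopes to the right and down, at radius r is drawn at 1 + k1 r^2 times it, then the intrinsics apply), "camera_from_world" (4x4, takes a point from world to camera coordinates); the wrist camera has in their place "tool_from_camera" (4x4, takes a point from camera to tool coordinates, whose origin is the TCP and whose axes are the flange's). Camera axes: x right, y down, z forward; pixel columns grow to the right and rows downward; lengths in m; the calibration is good to about 2 mm. A picture is of the moment at which its call begins: read the wrist's pose just before it. get_calibration takes no time and is no camera call.
- job_done(): hands the job in; it is judged then, once.
The state is a dict: "time": time; "joint_pos": joint angles; "dq": joint speeds; "joint_efforts": joint torques, N m; "position": TCP position; "ee_rot": TCP orientation; "contact_force": force on the tool from outside, world axes, zero at the start; "torque": the same for the moment, N m; "width": finger opening in m; "gripper_force": force on a finger pad.
Only numpy, scipy, OpenCV 4.12 (cv2) and the standard library are available. Lean on these libraries where they do the work, as an engineer would, in place of code of your own. Each camera call takes 0.05 s, during which the arm holds its last target. There are 200 camera calls.

## Task

Stand the red-capped spring centre punch upright on the brass bracket blank with its point inside the painted white circle, then press its red cap straight down until the spring inside snaps and the cap reaches its stop, and let the cap rise again. Leave the punch standing there on the mark. Do not fire it anywhere else, do not shift the blank, and leave the black-capped stamp alone.

Things in the scene. Friction and masses are not known exactly. Their poses are not given: they have to be found in the camera images.
- punch: Free-standing spring centre punch, 0.45 kg: steel foot disc 64 mm across (14 to 22 mm above the origin) on three legs; bright steel round barrel 28 mm across (22 to 65 mm up), the place to grip; red cap 26 mm across, its flat top 88 mm up. Origin: centre of the underside of the feet, right below the point; z up along the barrel. Starts upright on the bench, clear of the blanks.
- plunger (a joint): How far the red cap is pressed into the punch, m: 0 up, 0.010 at the stop. It resists with about 4.5 N at first, climbs to about 10 N near 3 mm, then the spring lets go: the force falls steadily to about 3.5 N just before the hard stop. It springs back up when let go.
- mark (a point): Centre of the white circle (24 mm across, with a cross, in a blue 44 mm patch) on top of the brass blank, 6 mm above the bench; z up, x and y along the blank's edges. The blank is a loose flat plate 150 x 110 x 6 mm, 0.8 kg, its centre 25 mm from this point towards -x. A grey blank without a circle lies across the bench.
- stamp: Look-alike to leave alone: a solid stamp of the same shape and size (88 mm tall, foot 64 mm, dark barrel 28 mm) with a black cap. Origin: centre of the underside of its feet, z up. It stands at least 95 mm from the punch, centre to centre.

How it is judged:
On the way, in this order (a step that is already met when the one before it is completed fails the run):
1. the punch stands upright on the brass blank with its point inside the white circle, cap up (horizontal distance between punch and mark below 0.013 m and z of punch in the frame of mark below 0.004 m and angle between punch's own z axis and vertical below 0.12 rad and value of joint plunger below 0.003 m), for 0.2 s.
2. the cap is pressed down through the snap, with the punch on the mark (value of joint plunger above 0.008 m and horizontal distance between punch and mark below 0.013 m and z of punch in the frame of mark below 0.004 m and angle between punch's own z axis and vertical below 0.17 rad).
At the end, for the whole second after the job is handed in: After having been fired there, the punch stands still and upright (within 7 degrees) on the brass blank, its axis within 13 mm of the centre of the circle, the cap up again (within 3 mm), and the mark within 20 mm of where it began (all of step 1 and linear speed of punch below 0.02 m/s and distance of mark from where it was at the start of the episode below 0.02 m); the robot touches nothing.
It fails at once if the punch is fired (cap pressed past the snap) away from the mark (value of joint plunger above 0.008 m and (horizontal distance between punch and mark above 0.02 m or z of punch in the frame of mark above 0.015 m)).
It fails at once if the blank is shifted by more than 30 mm (distance of mark from where it was at the start of the episode above 0.03 m).
It fails at once if the black-capped stamp is shifted by more than 20 mm (distance of stamp from where it was at the start of the episode above 0.02 m).
It also fails if it takes over 48 s, if anything falls off the work surface, if the arm or the gripper's body presses on something with over 40 N, if the wrist force passes 120 N, or if a joint passes its speed limit or range.

## Working session

There is one attempt and no reset: what is moved stays moved. The work goes in short steps, Python scripts to look and compute and a shell command to move; the robot and the scene stay as the last step left them, time stands still between calls to the robot, and variables do not carry over. Pictures are saved under pics/ and viewed, at most 10 in all, crops included, and the job is handed in when it is done.

```bash
ls; mkdir -p pics; python3 - <<'E'
from rig import manip, camrig, probe_bus, job_done
import cv2
s=probe_bus.state();print(s['time'],s['position'],s['ee_rot'],s['width'],manip.tip_extent)
for n in("scene","side"):
    f=camrig.grab_frame(n);cv2.imwrite(f'pics/{n}0.png',f[:,:,::-1]);print(n,camrig.get_calibration(n))
print(camrig.get_calibration("wrist"))
E
```

```text
drive.py
pics
rig.py
0.0 [0.23561485 0.63208824 0.25062702] [ 9.84122215e-01 -1.77490308e-01 -7.75931835e-05  8.06280271e-04] 0.08747159077522411 0.025
scene {'camera_matrix': array([[395.14716791,   0.        , 319.53524725],
       [  0.        , 395.14716791, 201.24508402],
       [  0.        ,   0.        ,   1.        ]]), 'k1': -0.06315566173984706, 'camera_from_world': array([[ 0.05480553,  0.99833554, -0.01795833, -0.01935346],
       [ 0.60629869, -0.04756325, -0.79381335, -0.29071158],
       [-0.79334624,  0.03261725, -0.60789626,  1.13950439],
       [ 0.        ,  0.        ,  0.        ,  1.        ]])}
side {'camera_matrix': array([[483.8053186 ,   0.        , 314.09576026],
       [  0.        , 483.8053186 , 197.03354419],
       [  0.        ,   0.        ,   1.        ]]), 'k1': -0.03755297226480429, 'camera_from_world': array([[ 0.8588602 , -0.51163363,  0.02429379, -0.46906678],
       [-0.28762927, -0.52099154, -0.80363998,  0.19712102],
       [ 0.4238261 ,  0.68322679, -0.5946197 ,  0.77406865],
       [ 0.        ,  0.        ,  0.        ,  1.        ]])}
{'camera_matrix': array([[325.88974042,   0.        , 323.31352826],
       [  0.        , 325.88974042, 205.12608123],
       [  0.        ,   0.        ,   1.        ]]), 'k1': -0.01864912070317065, 'tool_from_camera': array([[ 8.38968788e-04, -9.65012851e-01, -2.62201247e-01,
         7.10220696e-02],
       [ 9.99999232e-01,  5.70401356e-04,  1.10038952e-03,
         1.57229692e-04],
       [-9.12330082e-04, -2.62201969e-01,  9.65012588e-01,
        -1.33076139e-01],
       [ 0.00000000e+00,  0.00000000e+00,  0.00000000e+00,
         1.00000000e+00]])}
```

View pics/scene0.png

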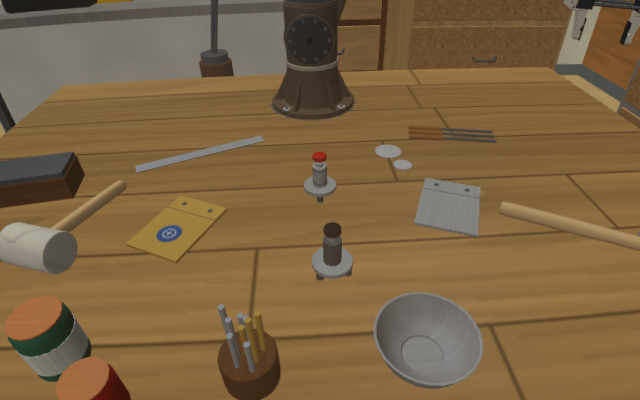

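View pics/side0.png

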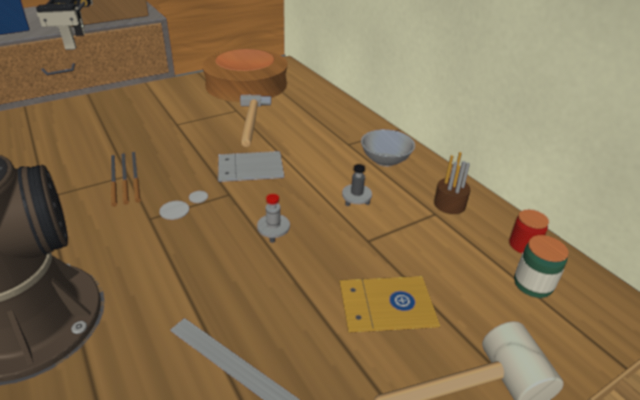

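The scene view has the red cap at (319,157), the mark at (169,233) and the black stamp at (332,245). The side view has the cap at (273,198), the mark at (402,300) and the stamp at (358,185). Next I measure them.

```bash
cat >h.py <<'E'
from rig import manip, camrig, probe_bus, job_done
import numpy as np, cv2
from scipy.spatial.transform import Rotation as R
def ray(n,uv,T=None):
    c=camrig.get_calibration(n);k=np.array([c['k1'],0,0,0,0.])
    p=cv2.undistortPoints(np.array([[uv]],float),c['camera_matrix'],k).ravel()
    d=np.array([p[0],p[1],1])
    if n=='wrist': M=T@c['tool_from_camera']
    else: M=np.linalg.inv(c['camera_from_world'])
    return M[:3,3],M[:3,:3]@d
def plane(n,uv,z,T=None):
    o,d=ray(n,uv,T);return o+d*(z-o[2])/d[2]
def cross(r1,r2):
    A=np.stack([r1[1],-r2[1]],1);t=np.linalg.lstsq(A,r2[0]-r1[0],rcond=None)[0]
    a=r1[0]+t[0]*r1[1];b=r2[0]+t[1]*r2[1];return (a+b)/2,np.linalg.norm(a-b)
def mask(f,lo,hi,box):
    h=cv2.cvtColor(f,cv2.COLOR_RGB2HSV)
    if lo[0]>hi[0]: m=cv2.inRange(h,lo,(180,)+hi[1:])|cv2.inRange(h,(0,)+lo[1:],hi)
    else: m=cv2.inRange(h,lo,hi)
    o=np.zeros_like(m);x0,y0,x1,y1=box;o[y0:y1,x0:x1]=m[y0:y1,x0:x1]
    c=max(cv2.findContours(o,cv2.RETR_EXTERNAL,cv2.CHAIN_APPROX_NONE)[0],key=cv2.contourArea)
    return c[:,0,:]
RED=((170,130,60),(10,255,255));BLUE=((100,80,50),(130,255,255))
def pose():
    s=probe_bus.state();T=np.eye(4);T[:3,:3]=R.from_quat(s['ee_rot']).as_matrix();T[:3,3]=s['position'];return T
def ctr(c): return cv2.fitEllipse(cv2.convexHull(c))[0]
def mid(c): x,y,w,h=cv2.boundingRect(c);return (x+w/2-.5,y+h/2-.5)
E
python3 - <<'E'
from h import *
im={n:cv2.imread(f'pics/{n}0.png')[:,:,::-1].copy() for n in('scene','side')}
bx={'scene':((300,145,340,180),(140,210,200,260)),'side':((255,185,295,212),(375,280,430,325))}
rr=[];bb=[]
for n in im:
    r=mask(im[n],*RED,bx[n][0]);b=mask(im[n],*BLUE,bx[n][1])
    print(n,cv2.boundingRect(r),cv2.boundingRect(b))
    rr.append(ray(n,mid(r)));bb.append(ray(n,ctr(b)))
    print(' cap@.078',plane(n,mid(r),.078),'mark@.006',plane(n,ctr(b),.006))
print(cross(*rr),cross(*bb))
for n,q in(('scene',(332,229)),('side',(359,168))):print('stamp',plane(n,q,.082))
# blank edges in side view: corners
for n in im:
    c=mask(im[n],(15,120,90),(32,255,255),(120,190,235,265) if n=='scene' else (335,270,445,335))
    b=cv2.approxPolyDP(cv2.convexHull(c[:,None]),6,True)[:,0];P=[plane(n,p,.006)[:2] for p in b];print(n,np.round(P,3).tolist())
E
```

```text
scene (312, 151, 14, 11) (157, 226, 25, 15)
 cap@.078 [ 0.44092177 -0.00536554  0.078     ] mark@.006 [ 0.55765118 -0.27521157  0.006     ]
side (266, 193, 13, 11) (390, 292, 24, 18)
 cap@.078 [0.45305068 0.00438155 0.078     ] mark@.006 [ 0.55562682 -0.27468672  0.006     ]
(array([ 0.44944831, -0.00488315,  0.08414705]), np.float64(0.002465924838880881)) (array([ 0.55637654, -0.27499087,  0.00536095]), np.float64(0.001508027697319427))
stamp [0.65331383 0.00305892 0.082     ]
stamp [0.65613818 0.00570949 0.082     ]
scene [[0.437, -0.175], [0.64, -0.151], [0.628, -0.338], [0.418, -0.408]]
side [[0.669, -0.256], [0.57, -0.363], [0.42, -0.276], [0.496, -0.158]]
```

The manual's scale: shifts go in shares of 0.5 m and turns go in shares of 4 rad. Converting my numbers, 0.047 m / 0.5 = 0.094, 0.038 m / 0.5 = 0.076.

```bash
python3 drive.py '{"steps": [[0, 0, 0, 0.076, 0.094, 0, 0.088], [0, 0, 0, 0.076, 0.094, 0, 0.088], [0, 0, 0, 0.076, 0.094, 0, 0.088], [0, 0, 0, 0.076, 0.094, 0, 0.088], [0, 0, 0, 0.076, 0.094, 0, 0.088]]}' | tail -3
python3 drive.py '{"steps": [[0, 0, 0, 0.076, 0.094, 0, 0.088], [0, 0, 0, 0.076, 0.094, 0, 0.088], [0, 0, 0, 0.076, 0.094, 0, 0.088], [0, 0, 0, 0.076, 0.094, 0, 0.088], [0, 0, 0, 0.076, 0.094, 0, 0.088]]}' | tail -3
python3 drive.py '{"steps": [[0, 0, 0, 0.076, 0.094, 0, 0.088], [0, 0, 0, 0, 0, 0, 0.088], [0, 0, 0, 0, 0, 0, 0.088]]}' | tail -3
cat >w.py <<'E'
import sys
from h import *
n=sys.argv[1];T=pose();f=camrig.grab_frame('wrist');cv2.imwrite(f'pics/{n}.png',f[:,:,::-1])
print(probe_bus.state()['time'],T[:3,3],'yaw',np.arctan2(T[1,0],T[0,0]),'tilt',T[:3,2],probe_bus.state()['contact_force'],probe_bus.state()['width'])
def tool(p): return (T[:3,:3].T@(p-T[:3,3])).round(4)
for nm,C,z in(('red',RED,float(sys.argv[2])),('blue',BLUE,.006)):
    try:
        c=mask(f,*C,(0,0,640,400));p=ctr(c);P=plane('wrist',p,z,T);print(nm,p,cv2.boundingRect(c),P,'tool',tool(P))
    except Exception as e: print(nm,e)
E
python3 w.py w1 .084
```

```text
contact_force: [0.7, 1.0, 0.8]
width: 0.0874
gripper_force: 0.0
contact_force: [2.0, 1.1, -1.1]
width: 0.0878
gripper_force: 0.0
contact_force: [1.0, -0.6, 0.3]
width: 0.0877
gripper_force: 0.0
1.775 [0.44664438 0.00164649 0.25129411] yaw -0.3585467738764391 tilt [-5.77466645e-04 -4.81939214e-05 -9.99999832e-01] [-2.55522965e-01 -4.04035644e-02 -1.90506251e-04] 0.08757871687129667
red (328.6086730957031, 188.52365112304688) (316, 176, 26, 26) [ 0.44988981 -0.00546091  0.084     ] tool [0.0056 0.0055 0.1673]
blue (536.3779296875, -5.565771579742432) (519, 0, 34, 12) [ 0.55136302 -0.27430626  0.006     ] tool [0.195  0.2216 0.2452]
```

View pics/w1.png

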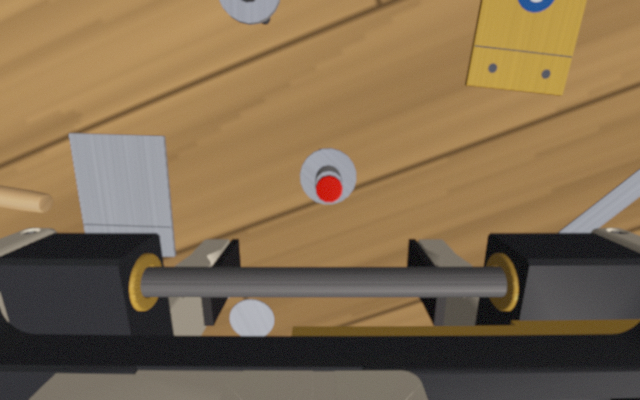

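The wrist view shows the red cap at (329,189), about 6 mm ahead and 5 mm to the side of the TCP in tool axes, which agrees with the other views. I descend onto the barrel.

In the tool's units: 0.05 m / 0.5 = 0.1, 0.006 m / 0.5 = 0.012.

```bash
python3 drive.py '{"steps": [[0, 0, 0, 0.012, 0.011, 0.09, 0.088], [0, 0, 0, 0, 0, 0.1, 0.088], [0, 0, 0, 0, 0, 0.1, 0.088], [0, 0, 0, 0, 0, 0.08, 0.088], [0, 0, 0, 0, 0, 0.024, 0.088]]}' | tail -6
python3 drive.py '{"steps": [[0, 0, 0, 0, 0, 0, 0.088], [0, 0, 0, 0, 0, 0, 0.02], [0, 0, 0, 0, 0, 0, 0.02], [0, 0, 0, 0, 0, 0, 0.02], [0, 0, 0, 0, 0, 0, 0.02]]}'
python3 drive.py '{"steps": [[0, 0, 0, 0, 0, 0, 0.02], [0, 0, 0, 0, 0, 0, 0.02], [0, 0, 0, 0, 0, 0, 0.02]]}'
```

```text
time: 2.4
position: [0.4491, -0.0043, 0.0528]
ee_rot: [0.984, -0.176, -0.002, 0.001]
contact_force: [0.3, 0.6, 0.4]
width: 0.0875
gripper_force: 0.0
time: 3.02
position: [0.4508, -0.0052, 0.055]
ee_rot: [0.984, -0.178, 0.0, -0.0]
contact_force: [-0.8, -0.4, 0.3]
width: 0.0531
gripper_force: 0.0
time: 3.4
position: [0.4505, -0.0053, 0.0545]
ee_rot: [0.984, -0.177, -0.0, 0.0]
contact_force: [-0.4, -0.3, 0.2]
width: 0.0271
gripper_force: 30.0
```

In the tool's units: -0.04 m / 0.5 = -0.08, 0.036 m / 0.5 = 0.072.

```bash
python3 drive.py '{"steps": [[0, 0, 0, 0, 0, -0.08, 0.02], [0, 0, 0, 0, 0, -0.08, 0.02], [0, 0, 0, 0.05, 0.072, 0, 0.02], [0, 0, 0, 0.05, 0.072, 0, 0.02], [0, 0, 0, 0.05, 0.072, 0, 0.02]]}' | tail -6
python3 drive.py '{"steps": [[0, 0, 0, 0.05, 0.072, 0, 0.02], [0, 0, 0, 0.05, 0.072, 0, 0.02], [0, 0, 0, 0.05, 0.07, 0, 0.02], [0, 0, 0, 0, 0, 0, 0.02], [0, 0, 0, 0, 0, 0, 0.02]]}'|tail -6
python3 w.py w2 .168
```

```text
time: 4.03
position: [0.4826, -0.1337, 0.134]
ee_rot: [0.984, -0.177, -0.001, -0.0]
contact_force: [1.0, -0.0, -5.1]
width: 0.0274
gripper_force: 30.0
time: 4.65
position: [0.5149, -0.2589, 0.1333]
ee_rot: [0.984, -0.178, -0.001, -0.0]
contact_force: [-1.0, -0.2, -4.9]
width: 0.0279
gripper_force: 30.0
4.7 [ 0.51487218 -0.25888995  0.1333159 ] yaw -0.3581024262462092 tilt [-2.50878341e-03  9.72292720e-04 -9.99996380e-01] [ 0.04386416  1.00640079 -5.24215292] 0.027522972149832233
red (323.60565185546875, 316.27923583984375) (288, 297, 72, 30) [ 0.5190158  -0.26087296  0.168     ] tool [ 0.0045  0.0004 -0.0347]
blue (324.7315979003906, 150.26026916503906) (298, 124, 54, 54) [ 0.55646119 -0.27609365  0.006     ] tool [0.0453 0.0015 0.1272]
```

View pics/w2.png

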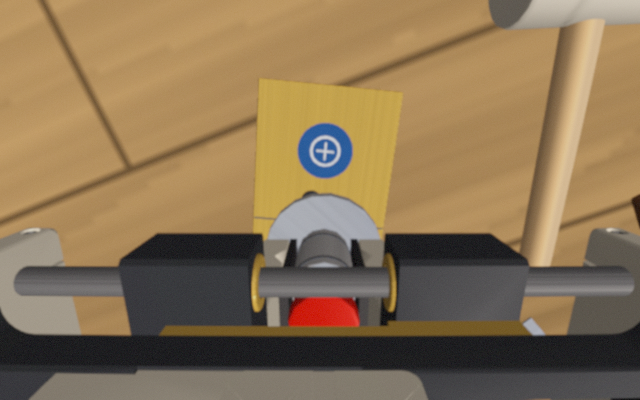

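The mark is at (325,150) and the foot disc spans about x 268–382 with its front edge at (325,194). The punch hangs straight in the jaws. I check its offset in the tool from the foot's front edge.

```bash
python3 - <<'E'
from h import *
T=np.eye(4)
# tool frame with z forward; foot top at tool z = .0545-.022
for uv in((325,194),(268,240),(382,240)):
    print(plane('wrist',uv,.0325,T))
E
```

```text
[0.0320485  0.00122098 0.0325    ]
[ 0.00640717 -0.02965032  0.0325    ]
[0.00643552 0.03221886 0.0325    ]
```

In the tool's units: 0.04 m / 0.5 = 0.08, 0.006 m / 0.5 = 0.012.

```bash
python3 drive.py '{"steps": [[0, 0, 0, 0.05, 0, 0, 0.02], [0, 0, 0, 0.04, 0, 0, 0.02], [0, 0, 0, 0, 0, 0.08, 0.02], [0, 0, 0, 0, 0, 0.044, 0.02], [0, 0, 0, 0, 0, 0.012, 0.02]]}' | tail -6
python3 drive.py '{"steps": [[0, 0, 0, 0, 0, 0, 0.02], [0, 0, 0, 0, 0, 0, 0.02]]}'|tail -6
```

```text
time: 5.32
position: [0.557, -0.2735, 0.065]
ee_rot: [0.984, -0.177, -0.002, -0.0]
contact_force: [0.3, 0.0, -4.1]
width: 0.0272
gripper_force: 30.0
time: 5.58
position: [0.5591, -0.2747, 0.0679]
ee_rot: [0.984, -0.177, 0.001, 0.0]
contact_force: [-0.1, 0.0, -4.8]
width: 0.0279
gripper_force: 30.0
```

In the tool's units: 0.003 m / 0.5 = 0.006, -0.002 m / 0.5 = -0.004.

```bash
python3 drive.py '{"steps": [[0, 0, 0, -0.004, 0.002, 0.006, 0.02], [0, 0, 0, 0, 0, 0.004, 0.02], [0, 0, 0, 0, 0, 0.002, 0.02], [0, 0, 0, 0, 0, 0, 0.02], [0, 0, 0, 0, 0, 0, 0.02]]}' | tail -6
python3 drive.py '{"steps": [[0, 0, 0, 0, 0, 0.002, 0.02], [0, 0, 0, 0, 0, 0, 0.02], [0, 0, 0, 0, 0, 0, 0.02]]}'|tail -6
```

```text
time: 6.2
position: [0.556, -0.2751, 0.0606]
ee_rot: [0.984, -0.177, 0.0, 0.0]
contact_force: [-1.1, -1.1, -4.4]
width: 0.0272
gripper_force: 30.0
time: 6.58
position: [0.5561, -0.2751, 0.0606]
ee_rot: [0.984, -0.177, 0.0, 0.0]
contact_force: [-2.5, 1.4, 5.9]
width: 0.0275
gripper_force: 30.0
```

Contact is felt, so the punch is standing. I release it, retreat and check.

In the tool's units: -0.06 m / 0.5 = -0.12, -0.03 m / 0.5 = -0.06.

```bash
python3 drive.py '{"steps": [[0, 0, 0, 0, 0, 0, 0.088], [0, 0, 0, 0, 0, 0, 0.088], [0, 0, 0, 0, 0, 0, 0.088], [0, 0, 0, 0, 0, 0, 0.088], [0, 0, 0, 0, 0, 0, 0.088]]}' | tail -6
python3 drive.py '{"steps": [[0, 0, 0, 0, 0, -0.06, 0.088], [0, 0, 0, 0, 0, -0.12, 0.088], [0, 0, 0, 0, 0, -0.12, 0.088], [0, 0, 0, 0, 0, 0, 0.088], [0, 0, 0, 0, 0, 0, 0.088]]}'|tail -6
python3 w.py w3 .093; python3 - <<'E'
from h import *
for n in('scene','side'): cv2.imwrite(f'pics/{n}1.png',camrig.grab_frame(n)[:,:,::-1])
a=cv2.imread('pics/side1.png')[180:380,300:500];w=cv2.imread('pics/w3.png')[50:350,120:520]
cv2.imwrite('pics/c1.png',np.hstack([cv2.resize(a,(400,400)),cv2.resize(w,(400,400))]))
E
```

```text
time: 7.2
position: [0.556, -0.275, 0.0595]
ee_rot: [0.984, -0.177, -0.0, 0.0]
contact_force: [0.3, -0.7, -0.6]
width: 0.0719
gripper_force: 0.0
time: 7.82
position: [0.5558, -0.2748, 0.2097]
ee_rot: [0.984, -0.178, 0.0, -0.0]
contact_force: [-1.1, 0.9, -0.8]
width: 0.0877
gripper_force: 0.0
7.875 [ 0.55578432 -0.27484177  0.20971628] yaw -0.3570187585870487 tilt [ 6.22203747e-04  3.26299341e-04 -9.99999753e-01] [-0.61206539 -0.04842367 -0.43178199] 0.08755382004966228
red (323.5472412109375, 208.38327026367188) (309, 193, 30, 31) [ 0.55607027 -0.27555642  0.093     ] tool [0.0005 0.0006 0.1167]
blue max() iterable argument is empty
```

View pics/c1.png

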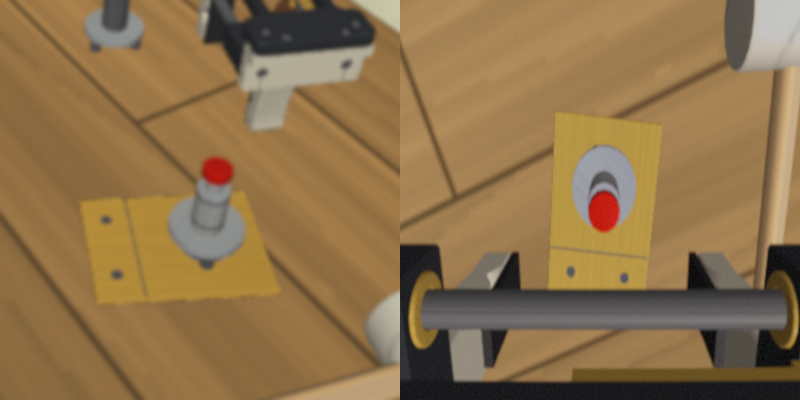

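It stands on the blank with the cap at (0.556,-0.2756), right over the mark. I check that the blank did not move, close the fingers and come down near the cap.

In the tool's units: 0.04 m / 0.5 = 0.08, 0.03 m / 0.5 = 0.06.

```bash
python3 - <<'E'
from h import *
def TT(p,yaw):
    T=np.eye(4);T[:3,:3]=np.array([[np.cos(yaw),np.sin(yaw),0],[np.sin(yaw),-np.cos(yaw),0],[0,0,-1]]);T[:3,3]=p;return T
A=TT([.51487,-.25889,.1333],-.358);B=TT([.55578,-.27484,.2097],-.357)
for a,b in(((260,79),(275,135)),((403,93),(381,144))):print(plane('wrist',a,.006,A)[:2],plane('wrist',b,.006,B)[:2])
E
python3 drive.py '{"steps": [[0, 0, 0, 0, 0, 0.08, 0], [0, 0, 0, 0, 0, 0.06, 0], [0, 0, 0, 0, 0, 0.02, 0], [0, 0, 0, 0, 0, 0, 0], [0, 0, 0, 0, 0, 0, 0]]}' | tail -6
python3 drive.py '{"steps": [[0, 0, 0, 0, 0, 0, 0], [0, 0, 0, 0, 0, 0, 0], [0, 0, 0, 0, 0, 0, 0], [0, 0, 0, 0, 0, 0, 0]]}' | tail -6
```

```text
[ 0.62362656 -0.24917942] [ 0.62245275 -0.24799493]
[ 0.57648488 -0.34697905] [ 0.57643558 -0.34588415]
time: 8.6
position: [0.5567, -0.2753, 0.1306]
ee_rot: [0.984, -0.177, 0.001, 0.0]
contact_force: [0.0, -0.2, -0.6]
width: 0.0431
gripper_force: 0.0
time: 9.1
position: [0.556, -0.275, 0.1297]
ee_rot: [0.984, -0.177, 0.0, 0.0]
contact_force: [0.1, 0.1, 0.6]
width: 0.0036
gripper_force: 0.0
```

In the tool's units: 0.006 m / 0.5 = 0.012, 0.004 m / 0.5 = 0.008.

```bash
python3 drive.py '{"steps": [[0, 0, 0, 0, 0, 0.012, 0], [0, 0, 0, 0, 0, 0.008, 0], [0, 0, 0, 0, 0, 0.004, 0], [0, 0, 0, 0, 0, 0, 0]]}' | grep -E 'pos|contact|width'
python3 drive.py '{"steps": [[0, 0, 0, 0, 0, 0.004, 0], [0, 0, 0, 0, 0, 0, 0]]}' | grep -E 'pos|contact|width'
```

```text
position: [0.556, -0.2752, 0.1181]
contact_force: [-1.3, 1.2, 7.5]
width: 0.0005
position: [0.556, -0.2753, 0.1164]
contact_force: [-2.8, 0.9, 9.6]
width: 0.0005
```

In the tool's units: 0.002 m / 0.5 = 0.004.

```bash
python3 drive.py '{"steps": [[0, 0, 0, 0, 0, 0.004, 0], [0, 0, 0, 0, 0, 0.004, 0], [0, 0, 0, 0, 0, 0.004, 0], [0, 0, 0, 0, 0, 0, 0]]}' | grep -E 'pos|contact|width'
python3 drive.py '{"steps": [[0, 0, 0, 0, 0, 0.002, 0], [0, 0, 0, 0, 0, 0, 0]]}' | grep -E 'pos|contact|width'
```

```text
position: [0.5558, -0.275, 0.1096]
contact_force: [-2.2, 1.2, 3.5]
width: 0.0005
position: [0.556, -0.2752, 0.1093]
contact_force: [-1.9, 0.9, 9.3]
width: 0.0002
```

In the tool's units: 0.001 m / 0.5 = 0.002.

```bash
python3 drive.py '{"steps": [[0, 0, 0, 0, 0, 0.002, 0], [0, 0, 0, 0, 0, 0, 0]]}' | grep -E 'pos|contact|width'
```

```text
position: [0.5562, -0.2755, 0.1093]
contact_force: [-4.4, 1.6, 14.3]
width: 0.0006
```

The force fell to 3.5 N and now climbs to 14 N with no further travel: the cap has snapped through and is on its stop. I raise it.

In the tool's units: -0.05 m / 0.5 = -0.1, -0.03 m / 0.5 = -0.06.

```bash
python3 drive.py '{"steps": [[0, 0, 0, 0, 0, -0.012, 0], [0, 0, 0, 0, 0, -0.02, 0], [0, 0, 0, 0, 0, -0.06, 0], [0, 0, 0, 0, 0, -0.1, 0], [0, 0, 0, 0, 0, 0, 0]]}' | grep -E 'time|pos|contact|width'
python3 drive.py '{"steps": [[0, 0, 0, 0, 0, 0, 0.088], [0, 0, 0, 0, 0, 0, 0.088], [0, 0, 0, 0, 0, 0, 0.088], [0, 0, 0, 0, 0, 0, 0.088], [0, 0, 0, 0, 0, 0, 0.088]]}' | grep -E 'pos|contact|width'
python3 w.py w4 .093; python3 - <<'E'
from h import *
f=camrig.grab_frame('side');a=f[180:380,300:500,::-1];w=cv2.imread('pics/w4.png')[50:350,120:520]
g=cv2.imread('pics/side1.png')[:,:,::-1].copy()
for q in(g,f):print(cv2.boundingRect(mask(q,*RED,(380,230,430,300))))
cv2.imwrite('pics/c2.png',np.hstack([cv2.resize(a,(400,400)),cv2.resize(w,(400,400))]))
E
```

```text
time: 11.48
position: [0.5583, -0.2758, 0.2079]
contact_force: [0.0, 0.1, -0.5]
width: 0.0006
position: [0.5559, -0.275, 0.2033]
contact_force: [-0.2, -0.1, 0.3]
width: 0.0448
12.15 [ 0.55593122 -0.27503114  0.20330284] yaw -0.3567774541698241 tilt [-4.29531907e-04  3.31407747e-05 -9.99999907e-01] [-1.04412096 -0.35775201  0.62783215] 0.049084559776228005
red (323.35650634765625, 210.6133575439453) (308, 195, 32, 32) [ 0.55616217 -0.27563504  0.093     ] tool [0.0005 0.0005 0.1103]
blue max() iterable argument is empty
(401, 258, 16, 15)
(401, 258, 16, 15)
```

View pics/c2.png

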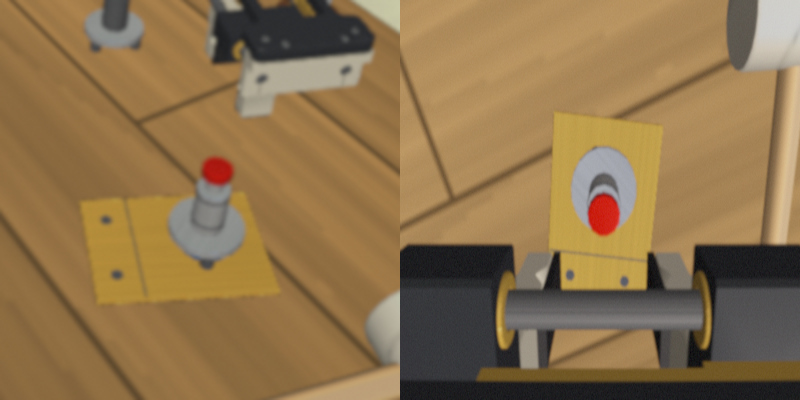

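The punch stands on the mark with its cap up: the cap box in the side view, (401,258,16,15), is the same as before firing. I hand the job in.

In the tool's units: -0.03 m / 0.5 = -0.06.

```bash
python3 drive.py '{"steps": [[0, 0, 0, 0, 0, -0.06, 0.088], [0, 0, 0, 0, 0, 0, 0.088], [0, 0, 0, 0, 0, 0, 0.088], [0, 0, 0, 0, 0, 0, 0.088]]}' | grep -E 'pos|contact|width'
python3 -c "from rig import manip, camrig, probe_bus, job_done;print(job_done())"
```

```text
position: [0.5556, -0.2749, 0.2328]
contact_force: [0.0, 0.6, 0.0]
width: 0.0868
the job is handed in; nothing more can be done
None
```

The punch was placed on the white circle and fired once there; it was left standing upright with its cap back up. The blank did not visibly move, the stamp was never touched, and the job is handed in; no verdict came back.

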